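# Encase a slip-ring unit between two cans, rim on rim

## Robot

A 6-joint arm with a two-finger parallel gripper is mounted at the origin on the work surface. World frame = base frame: x ahead of the robot, y to its left, z up, the work surface at z = 0. Lengths are in m, angles in degrees, forces in N, time in s.
With the tool pointing down it reaches from about 0.35 to 0.875 m from the base axis. Payload 4.2 kg.
Tool frame: the origin (TCP) lies on the centre line of the jaws, within the pads' length; the fingertips stand 11 mm ahead of it and the grasp point (between the pads) lies 8 mm behind it; z points along the fingers, y is the line along which they close (so a half turn about z gives the same grasp; the last joint's range is limited). The gripper opens to 87 mm and grips with 3 to 60 N. Pads are 19 mm wide; open, the fingers measure 117 mm over their backs; the gripper's body (75 mm by 190 mm) begins 51 mm behind the grasp point.
Start: joints at [14.817, 22.042, 0.453, 0, -68.411, -14.817], TCP at [0.625, 0, 0.234] pointing down, gripper open.
Joint ranges: [-179.83, 179.83], [-69.29, 118.12], [-61.27, 80.66], [-181.25, 117.63], [-171.15, -9.14], [-177.46, 177.46]. Speed limits (degrees/s): [159.86, 159.86, 180, 180, 180, 180].

## Interface

Orientations are given as a 3x3 rotation matrix whose columns are the frame's x, y, z axes.
In Python, from station import r gives the robot as it stands.
- The arm moves only by the tool servo_tool, never from a script. Its argument "commands" is a list that holds one entry, the list of rows, each a list of 7 numbers: the closure, from 0 (fully open) to 1 (shut), then the shift along the tool's x, y, z in mm, then the turn, a rotation vector about the tool's x, y, z in rad. In form: [[[claw, x, y, z, ax, ay, az], ...]]. A call has exactly 5 rows; each row is the pose to reach, as a shift and turn from the pose commanded when the call began, along the tool's axes at that moment; what a row does not reach only later rows make up. A row lasts 1/10 s, in which the tool goes at most 50 mm and 8.59 degrees, less where a joint would pass 70% of its speed; a pose out of reach is approached as far as the arm can. A call with a gripper value outside its range is refused whole. The fingers move at their own pace and stop on an object; the grip force is fixed at half the most. Time passes only in rows, so rows that repeat a pose let the fingers close, or fill a call up. It gives the time, the measured TCP pose, the force, the opening and the grip force at its end, in the units of the state.
- r.sense(): the state, without advancing time (a new reading comes with each control period).
- r.capture(name): name is "scene" or "side" or "wrist"; returns a dict with "pixels" (420x560x3 uint8, red, green, blue), "camera_matrix" (3x3 intrinsics, pixels), "R" (3x3) and "t" (3): a world point X has camera coordinates R X + t. Camera axes: x right, y down, z forward; pixel columns grow to the right and rows downward; lengths in m; the calibration is good to about 2 mm. The wrist camera is an equidistant fisheye: a pixel r from the principal point sees the ray r / f radians off the axis. A picture is of the moment at which its call begins. There is no depth.
- r.finish_job(): hands the job in; it is judged then, once.
The state is a dict: "time_s": time; "joints": joint angles; "joint_velocities": joint speeds; "effort": joint torques, N m; "tcp_pos": TCP position; "ee_rot": TCP orientation; "wrist_force": force on the tool from outside, world axes, zero at the start; "moment": the same for the moment, N m; "gripper_width": opening from 0.0 (shut) to 1.0 (fully open); "gripper_force": force on a finger pad.
Only numpy, scipy, OpenCV 4.12 (cv2) and the standard library are available. Lean on these libraries where they do the work, as an engineer would, in place of code of your own. Each camera call takes 0.05 s, during which the arm holds its last target. There are 200 camera calls.

## Task

Pack the slip-ring unit away dust-free: stand it upright inside the aluminium can that stands open on the steel tray, then take the other can from its cradle, turn it mouth-down and set it on top, rim on rim, so that the rims meet all round and nothing leans. Do not drop it: lower it in the hand until you feel the rims meet, press lightly for a moment to bed them (about 5 to 10 N, well under 25 N), then let go. Leave the lower can standing where it is, and leave the mug, flux tin and solder spool alone.

Things in the scene. Friction and masses are not known exactly. Their poses are not given: they have to be found in the camera images.
- tray: Fixed shallow square steel tray, 120 x 120 mm, floor 3 mm thick, lip 10 mm high. Origin at the centre of its underside, z up.
- cradle: Fixed low grey V-cradle, 34 mm long along its x axis, 52 mm wide, 17 mm high; the cover can lies in it along x. Origin at the centre of its underside, on the bench.
- base_can: Plain aluminium can standing mouth-up and loose on the tray: straight round cylinder, 60 mm outside diameter, 50 mm high, wall 5 mm (inside diameter 50 mm), bottom 5 mm thick, about 150 g. Origin at the centre of the outside of its closed bottom, z axis along the can towards its mouth.
- base_rim (a point): Centre of the mouth of the standing can, in the plane of its rim (50 mm from the bottom).
- cover_can: A second, equal can (60 mm diameter, 50 mm long, wall 5 mm, bottom 5 mm, about 150 g) that lies on its side in the cradle, its mouth towards the cradle's +x, its axis 38 mm above the bench, the closed end reaching 8 mm and the mouth end 8 mm beyond the cradle. Origin at the centre of the outside of its closed bottom, z axis along the can towards its mouth. It can turn a little in the fingers when gripped or when its rim meets something.
- cover_rim (a point): Centre of the mouth of the lying can, in the plane of its rim (50 mm from the bottom).
- slip_ring: Slip-ring unit standing upright and loose on the bench, 76 mm tall, about 120 g: a steel flange 36 mm in diameter and 8 mm thick at the bottom, a black hub 22 mm in diameter with two copper bands up to 40 mm, then a bare steel shaft 14 mm in diameter from 40 to 76 mm. Origin at the centre of the flange's underside, z up the shaft. Standing in the can it sticks out 31 mm above the rim, and fits with room to spare under the cover can.
- mug: White ceramic mug, 82 mm in diameter, 95 mm high, with a handle; a bystander. Origin at the centre of its underside.
- flux_tin: Closed round flux tin, 63 mm in diameter, 21 mm high; a bystander. Origin at the centre of its underside.
- solder_spool: Small solder spool standing on its flange, 44 mm in diameter, 28 mm high; a bystander. Origin at the centre of its underside.
Not all that is in view belongs to the job. What is shaped like the slip_ring but blue or yellow is not meant.

How it is judged:
By the outcome, as a careful person would: the job done as asked, in the order asked, and still so for the second after the job is handed in, with the robot touching nothing.
It also fails if it takes over 58 s, if anything falls off the work surface, if the arm or the gripper's body presses on something with over 40 N, if the wrist force passes 120 N, or if a joint passes its speed limit or range.

## Working session

There is one attempt and no reset: what is moved stays moved. The work goes in short steps, Python scripts to look and compute and a tool call to move; the robot and the scene stay as the last step left them, time stands still between calls to the robot, and variables do not carry over. Pictures are saved under pics/ and viewed, at most 10 in all, crops included, and the job is handed in when it is done.

Besides the shell and the picture viewer there is one more tool, called after "Emit:" by a JSON object that holds its "fn" and its "kwargs". servo_tool: Moves the arm, as the interface text tells. Its arguments: {"type":"object","properties":{"commands":{"type":"array","items":{"type":"array","items":{"type":"array","items":{"type":"number"}}}}},"required":["commands"]}

```bash
mkdir -p pics; ls; python3 - <<'E'
from station import r
import cv2,numpy as np,pickle
d={n:r.capture(n) for n in("scene","side","wrist")}
pickle.dump(d,open('c0.pkl','wb'))
for n in d:
    cv2.imwrite(f'pics/{n}0.png',d[n]["pixels"][:,:,::-1]); print(n,np.round(d[n]["camera_matrix"],1).tolist(),np.round(d[n]["R"],3).tolist(),np.round(d[n]["t"],3).tolist())
s=r.sense();print(s)
E
```

```text
pics
scene [[436.4, 0.0, 275.4], [0.0, 436.4, 205.5], [0.0, 0.0, 1.0]] [[0.685, 0.729, 0.009], [0.499, -0.459, -0.735], [-0.532, 0.508, -0.678]] [-0.426, -0.23, 1.348]
side [[385.7, 0.0, 282.8], [0.0, 385.7, 210.5], [0.0, 0.0, 1.0]] [[0.811, -0.586, -0.004], [-0.323, -0.441, -0.837], [0.488, 0.68, -0.547]] [-0.453, 0.257, 0.551]
wrist [[325.2, 0.0, 278.0], [0.0, 325.2, 208.3], [0.0, 0.0, 1.0]] [[-1.0, -0.0, 0.003], [0.001, 0.967, 0.254], [-0.003, 0.254, -0.967]] [0.623, -0.031, 0.389]
{'time_s': 0.15, 'joints': array([ 1.48154439e+01,  2.20814918e+01,  3.97606464e-01, -1.92437117e-02,
       -6.84108245e+01, -1.48177875e+01]), 'joint_velocities': array([ 0.04822421, -0.2202911 ,  0.17657299,  0.11683512, -0.07512669,
        0.00155858]), 'effort': array([ 3.86667998e-04, -3.91052306e+01,  1.87588084e+01,  4.22235444e+00,
        1.23758311e-02, -1.38926293e-04]), 'tcp_pos': array([ 6.24568267e-01, -1.69976412e-06,  2.32704243e-01]), 'ee_rot': array([[-1.64641686e-04, -9.99998579e-01, -1.67788342e-03],
       [-9.99999979e-01,  1.64844532e-04, -1.20756278e-04],
       [ 1.21032697e-04,  1.67786351e-03, -9.99998585e-01]]), 'wrist_force': array([-1.00368424, -0.80164412,  0.82833829]), 'moment': array([ 0.00194862,  0.00226284, -0.00421963]), 'gripper_force': 0.0, 'gripper_width': 1.000497640214416}
```

View pics/scene0.png

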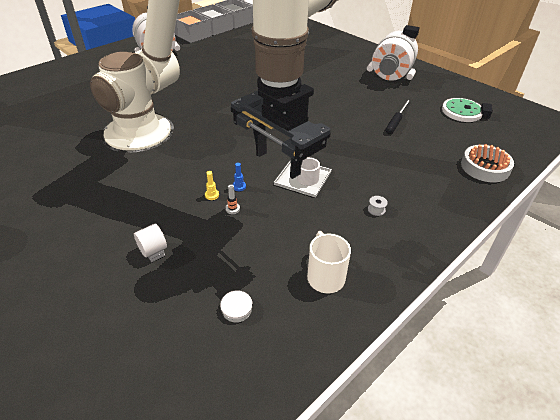

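View pics/side0.png

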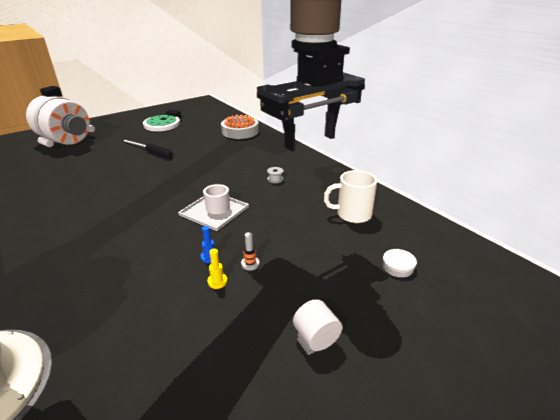

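View pics/wrist0.png

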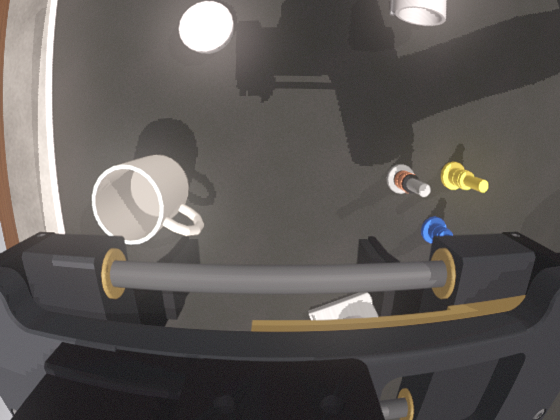

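Slip ring: scene (232,200), side (250,255), wrist (408,182). Standing can: scene (307,172), side (216,198). Lying can: scene (151,242), side (318,326). I'll magnify these for a more exact reading.

```bash
cat > h.py <<'E'
import numpy as np,cv2,pickle
from scipy.optimize import least_squares
def proj(c,X,fish=False):
    p=c["R"]@np.asarray(X)+c["t"];K=c["camera_matrix"]
    if fish:
        n=np.hypot(p[0],p[1]);th=np.arctan2(n,p[2]);m=p[:2]/n*th
    else: m=p[:2]/p[2]
    return K[:2,:2]@m+K[:2,2]
def tri(obs,x0=(.6,0,.03)):
    f=lambda X:np.concatenate([proj(c,X,w)-np.array(px) for c,px,w in obs])
    s=least_squares(f,x0);return s.x,np.round(s.fun,1)
E
python3 - <<'E'
from h import *
d=pickle.load(open('c0.pkl','rb'))
def crop(n,u,v):
    return cv2.resize(d[n]["pixels"][v-25:v+25,u-33:u+33,::-1],None,fx=6,fy=6,interpolation=cv2.INTER_CUBIC)
r1=[crop('scene',307,172),crop('scene',150,243)]
r2=[crop('side',214,203),crop('side',318,326)]
cv2.imwrite('pics/z.png',np.vstack([np.hstack(r1),np.hstack(r2)]))
s,e,w=d['scene'],d['side'],d['wrist']
print('flange',tri([(s,(232,209),0),(e,(250,263.5),0),(w,(401,179),1)]))
print('top',tri([(s,(231,187),0),(e,(249,235.5),0),(w,(425,190),1)]))
E
```

```text
flange (array([ 0.4707324 , -0.00682891,  0.0016445 ]), array([ 0.1, -0.8, -0.6,  0.1, -0.5, -0.5]))
top (array([ 0.47126817, -0.00746428,  0.07336763]), array([-0.7, -0.5, -1.2, -0.5, -0.8, -0.4]))
```

View pics/z.png

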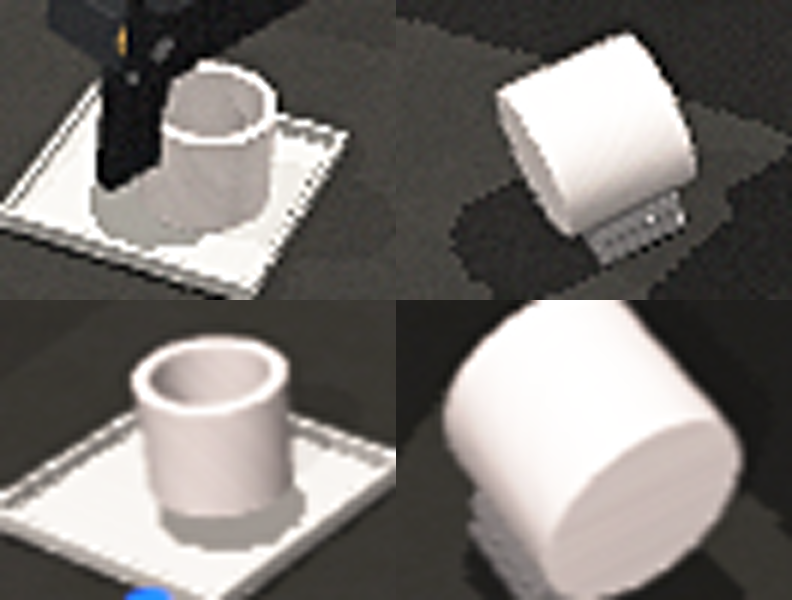

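Top row shows the scene view: can rim centre about (310,164), part hidden by a finger; lying can closed end about (140,245), mouth about (161,236). Bottom row shows the side view: rim centre about (216,191), closed end about (326,336), mouth about (310,313).

```bash
python3 - <<'E'
from h import *
d=pickle.load(open('c0.pkl','rb'));s,e,w=d['scene'],d['side'],d['wrist']
print('rim',tri([(s,(310.5,164),0),(e,(216.3,190.7),0)]))
A=tri([(s,(140.2,245.5),0),(e,(326.5,336),0)]);B=tri([(s,(160.7,236),0),(e,(310.2,312.7),0)])
print(A,B,B[0]-A[0])
# silhouette fit of lying can
obs=[]
for c,u,v in((s,150,243),(e,318,326)):
    g=c["pixels"].astype(int).min(2);m=np.zeros(g.shape,np.uint8);m[v-40:v+40,u-40:u+40]=(g>150)[v-40:v+40,u-40:u+40]
    m=cv2.morphologyEx(m,cv2.MORPH_OPEN,np.ones((7,7)))
    n,l,st,_=cv2.connectedComponentsWithStats(m);k=1+st[1:,4].argmax();print(st[k])
    h=cv2.convexHull(np.argwhere(l==k)[:,::-1].astype(np.int32))[:,0]
    obs.append((c,h))
an=np.linspace(0,2*np.pi,36,endpoint=False);dirs=np.c_[np.cos(an),np.sin(an)]
def f(p):
    x,y,z,yaw=p;a=np.array([np.cos(yaw),np.sin(yaw),0]);b=np.array([-a[1],a[0],0]);o=[]
    t=np.linspace(0,2*np.pi,60)
    P=np.array([[x,y,z]+a*q+.03*(b*np.cos(i)+np.array([0,0,1])*np.sin(i)) for q in(-.025,.025) for i in t])
    for c,h in obs:
        q=np.array([proj(c,X) for X in P]);o.append((q@dirs.T).max(0)-(h@dirs.T).max(0)-.3)
    return np.concatenate(o)
m=(A[0]+B[0])/2;v=B[0]-A[0]
r=least_squares(f,[*m,np.arctan2(v[1],v[0])],loss='soft_l1');print('can mid,yaw',np.round(r.x,4),np.degrees(r.x[3]),np.abs(f(r.x)).max())
for n,a,b in(('blue',(239,187),(207,258)),('yellow',(212,196),(217,284)),('mugtop',(330,246),(357,180)),('tin',(237,302),(400,259)),('spool',(377,202),(275,173))):
    print(n,tri([(s,a,0),(e,b,0)]))
E
```

```text
rim (array([0.52007772, 0.22137117, 0.04832147]), array([-0.2,  0.7, -0.4, -0.6]))
(array([ 0.45829249, -0.25180826,  0.03628157]), array([-0.1,  0.1, -0.1, -0.1])) (array([ 0.46591891, -0.20380249,  0.03874867]), array([ 0.1, -0.2,  0.1,  0.1])) [0.00762642 0.04800577 0.0024671 ]
[135 225  31  28 635]
[ 294  300   47   50 1646]
can mid,yaw [ 0.4596 -0.2271  0.0387  1.4147] 81.05770417334935 4.496780917371564
blue (array([ 0.41216873,  0.06449692, -0.00426502]), array([ 0.2, -0.5,  0.3,  0.4]))
yellow (array([ 0.3936736 , -0.01268403, -0.00541704]), array([-0.2,  0.4, -0.2, -0.2]))
mugtop (array([0.77179663, 0.00769618, 0.09174563]), array([-0.5,  1.2, -0.9, -1.2]))
tin (array([ 0.70683772, -0.18606318,  0.02040556]), array([-0.6,  0.9, -0.7, -0.8]))
spool (array([0.71585379, 0.25671308, 0.02162282]), array([-0.3,  0.8, -0.5, -0.8]))
```

Emit:
{"fn": "servo_tool", "kwargs": {"commands": [[[0.5, 2, 40, 15, 0, 0, 0], [0.5, 4, 80, 30, 0, 0, 0], [0.5, 6, 120, 45, 0, 0, 0], [0.5, 7, 154, 60, 0, 0, 0], [0.5, 7, 154, 60, 0, 0, 0]]]}}

```text
time_s: 0.65
tcp_pos: [0.4641, -0.0082, 0.1709]
ee_rot: [[-0.001, -1.0, -0.009], [-1.0, 0.001, -0.001], [0.001, 0.009, -1.0]]
wrist_force: [1.0, 0.2, 0.4]
gripper_width: 0.628
gripper_force: 0.0
```

Emit:
{"fn": "servo_tool", "kwargs": {"commands": [[[0.5, 0, 0, 10, 0, 0, 0], [0.5, 0, 0, 30, 0, 0, 0], [0.5, 0, 0, 50, 0, 0, 0], [0.5, 0, 0, 60, 0, 0, 0], [0.5, 0, 0, 60, 0, 0, 0]]]}}

```text
time_s: 1.15
tcp_pos: [0.471, -0.0071, 0.112]
ee_rot: [[-0.0, -1.0, -0.003], [-1.0, 0.0, -0.001], [0.001, 0.003, -1.0]]
wrist_force: [-0.5, -0.4, -0.7]
gripper_width: 0.501
gripper_force: 0.0
```

```bash
python3 - <<'E'
from h import *
from station import r
d={n:r.capture(n) for n in("scene","side")}
pickle.dump(d,open('c1.pkl','wb'))
def crop(n,u,v):
    return cv2.resize(d[n]["pixels"][v-50:v+50,u-50:u+50,::-1],None,fx=4,fy=4,interpolation=cv2.INTER_CUBIC)
cv2.imwrite('pics/a.png',np.hstack([crop('scene',232,190),crop('side',250,240)]))
s=r.sense();print(s['tcp_pos'],s['joints'],s['gripper_width'],s['time_s'])
E
```

```text
[ 0.47199813 -0.00683202  0.11378324] [ 1.89724874e+01  1.48532628e+01 -2.99900277e+01  3.12352957e-02
 -4.51193132e+01 -1.89810585e+01] 0.4990940403938785 1.25
```

View pics/a.png

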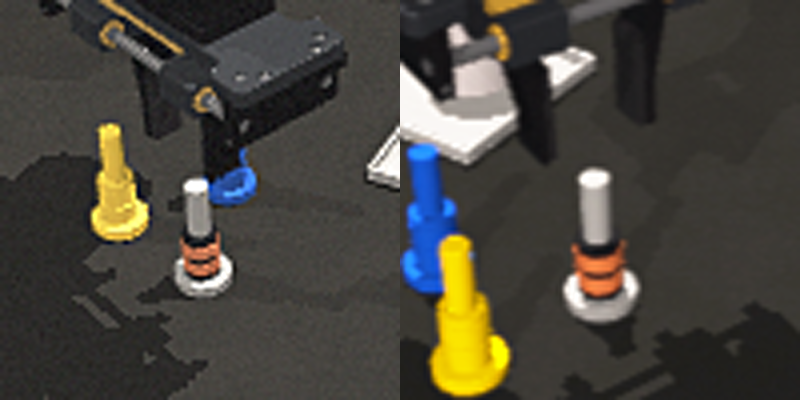

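Scene crop: the fingers straddle the red/steel unit (its shaft tip at (196,185)); side crop: shaft tip (595,175), fingers above either side at (545,160) and (635,122). Descend and grip.

Emit:
{"fn": "servo_tool", "kwargs": {"commands": [[[0.5, 0, 0, 15, 0, 0, 0], [0.5, 0, 0, 30, 0, 0, 0], [0.5, 0, 0, 45, 0, 0, 0], [0.5, 0, 0, 53, 0, 0, 0], [0.5, 0, 0, 53, 0, 0, 0]]]}}

```text
time_s: 1.75
tcp_pos: [0.471, -0.007, 0.0603]
ee_rot: [[-0.0, -1.0, -0.001], [-1.0, 0.0, -0.0], [0.0, 0.001, -1.0]]
wrist_force: [-0.3, 1.6, 0.5]
gripper_width: 0.498
gripper_force: 0.0
```

Emit:
{"fn": "servo_tool", "kwargs": {"commands": [[[1, 0, 0, 0, 0, 0, 0], [1, 0, 0, 0, 0, 0, 0], [1, 0, 0, 0, 0, 0, 0], [1, 0, 0, 0, 0, 0, 0], [1, 0, 0, 0, 0, 0, 0]]]}}

```text
time_s: 2.25
tcp_pos: [0.4713, -0.0069, 0.0609]
ee_rot: [[0.0, -1.0, 0.001], [-1.0, -0.0, 0.0], [-0.0, -0.001, -1.0]]
wrist_force: [0.0, 0.6, -0.5]
gripper_width: 0.153
gripper_force: 29.9
```

Emit:
{"fn": "servo_tool", "kwargs": {"commands": [[[1, 0, 0, -5, 0, 0, 0], [1, 0, 0, -25, 0, 0, 0], [1, 0, 0, -55, 0, 0, 0], [1, 0, 0, -80, 0, 0, 0], [1, 0, 0, -90, 0, 0, 0]]]}}

```text
time_s: 2.75
tcp_pos: [0.4722, -0.0067, 0.1531]
ee_rot: [[0.0, -1.0, 0.005], [-1.0, -0.0, 0.001], [-0.001, -0.005, -1.0]]
wrist_force: [-0.2, -1.0, -1.4]
gripper_width: 0.153
gripper_force: 29.9
```

```bash
python3 - <<'E'
from h import *
from station import r
d={n:r.capture(n) for n in("scene","side")}
pickle.dump(d,open('c2.pkl','wb'))
def crop(n,u,v):
    return cv2.resize(d[n]["pixels"][v-25:v+25,u-25:u+25,::-1],None,fx=8,fy=8,interpolation=cv2.INTER_CUBIC)
cv2.imwrite('pics/b.png',np.hstack([crop('scene',307,172),crop('side',216,200)]))
# hull-based fit of standing can: model x,y, bottom 3 mm
E
```

```text
(no output)
```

View pics/b.png

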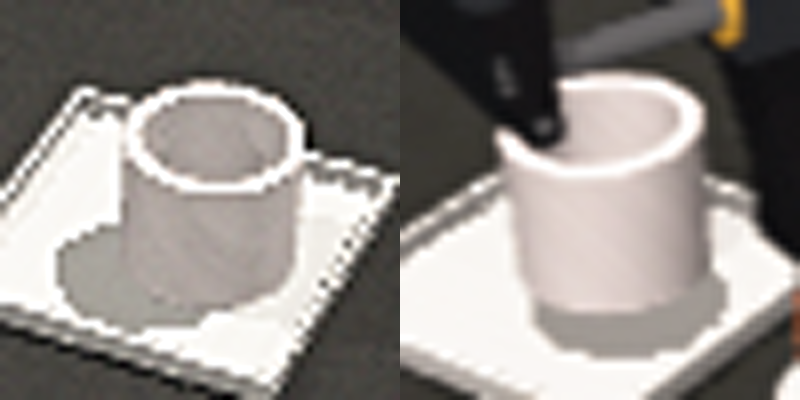

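Scene crop: rim outer ellipse spans x 120–303, y 80–193. Side crop: x 98–305, y 72–180 (the gripper hides part).

```bash
python3 - <<'E'
from h import *
d=pickle.load(open('c2.pkl','rb'))
O=[(d['scene'],np.array([120,303,80,193])/8-.5+np.array([282,282,147,147])),(d['side'],np.array([98,305,72,180])/8-.5+np.array([191,191,175,175]))]
t=np.linspace(0,2*np.pi,90)
def f(p):
    o=[]
    for c,b in O:
        q=np.array([proj(c,p+.03*np.array([np.cos(i),np.sin(i),0])) for i in t])
        o+=list(np.array([q[:,0].min(),q[:,0].max(),q[:,1].min(),q[:,1].max()])-b)
    return np.array(o)
r=least_squares(f,[.52,.22,.053]);print(r.x,np.round(r.fun,1))
E
```

```text
[0.51658918 0.21527729 0.05299423] [-0.1 -0.1  0.4  0.1  0.1 -0.3  0.3 -0.6]
```

Emit:
{"fn": "servo_tool", "kwargs": {"commands": [[[1, -25, -5, -10, 0, 0, 0], [1, -65, -13, -10, 0, 0, 0], [1, -105, -21, -10, 0, 0, 0], [1, -145, -29, -10, 0, 0, 0], [1, -180, -37, -10, 0, 0, 0]]]}}

```text
time_s: 3.35
tcp_pos: [0.5071, 0.1744, 0.1586]
ee_rot: [[0.0, -1.0, -0.003], [-1.0, -0.0, -0.002], [0.002, 0.003, -1.0]]
wrist_force: [0.1, 0.4, 0.4]
gripper_width: 0.151
gripper_force: 29.9
```

Emit:
{"fn": "servo_tool", "kwargs": {"commands": [[[1, -20, -4, 0, 0, 0, 0], [1, -35, -7, 0, 0, 0, 0], [1, -42, -9, 0, 0, 0, 0], [1, -42, -9, 0, 0, 0, 0], [1, -42, -9, 0, 0, 0, 0]]]}}

```text
time_s: 3.85
tcp_pos: [0.5166, 0.214, 0.1603]
ee_rot: [[-0.001, -1.0, -0.001], [-1.0, 0.001, -0.001], [0.001, 0.001, -1.0]]
wrist_force: [-0.6, -0.6, -0.5]
gripper_width: 0.154
gripper_force: 29.9
```

```bash
python3 - <<'E'
from h import *
from station import r
d={n:r.capture(n) for n in("scene","side")}
pickle.dump(d,open('c3.pkl','wb'))
def crop(n,u,v):
    return cv2.resize(d[n]["pixels"][v-25:v+25,u-25:u+25,::-1],None,fx=8,fy=8,interpolation=cv2.INTER_CUBIC)
cv2.imwrite('pics/c.png',np.hstack([crop('scene',307,153),crop('side',216,176)]))
s=r.sense();print(s['tcp_pos'],s['joints'],s['gripper_width'],s['time_s'],s['wrist_force'])
E
```

```text
[0.5167212  0.21388444 0.16060672] [ 3.90865186e+01  1.93777839e+01 -1.48763085e+01 -6.28308232e-03
 -5.57713047e+01 -3.91600401e+01] 0.15118648698058593 3.95 [ 0.49162828  0.16693114 -1.14097378]
```

View pics/c.png

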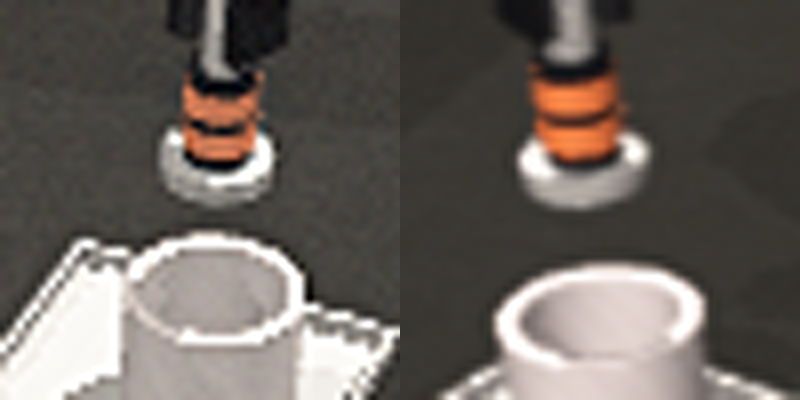

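Scene crop: unit hangs above the can, flange x 160–274, bottom y 208. Side crop: flange x 117–250, bottom y 210, slightly left of the rim centre.

```bash
python3 - <<'E'
from h import *
d=pickle.load(open('c3.pkl','rb'))
sc=np.array([282,282,128]);si=np.array([191,191,151])
O=[(d['scene'],np.array([160,274,208])/8-.5+sc),(d['side'],np.array([117,250,210])/8-.5+si)]
t=np.linspace(0,2*np.pi,90)
def f(p):
    o=[]
    for c,b in O:
        q=np.array([proj(c,p+.018*np.array([np.cos(i),np.sin(i),0])+np.array([0,0,h])) for i in t for h in (0,.008)])
        o+=list(np.array([q[:,0].min(),q[:,0].max(),q[:,1].max()])-b)
    return np.array(o)
r=least_squares(f,[.52,.22,.1]);print(r.x,np.round(r.fun,1))
for c,o in((d['scene'],sc),(d['side'],si)):
    for h in(0,.025,.045): print((proj(c,r.x+np.array([0,0,h]))-o[[0,2]]+.5)*8)
E
```

```text
[0.51603657 0.21433446 0.09877665] [-0.   0.   0.   0.3 -0.3 -0. ]
[215.97638072 175.00807036]
[220.78841216 109.69710388]
[224.74616048  55.98083638]
[185.17551501 180.36073832]
[176.21748574 102.42842454]
[168.84824856  38.3181514 ]
```

Emit:
{"fn": "servo_tool", "kwargs": {"commands": [[[1, -1, -0.5, 15, 0, 0, 0], [1, -1, -0.5, 35, 0, 0, 0], [1, -1, -0.5, 55, 0, 0, 0], [1, -1, -0.5, 72, 0, 0, 0], [1, -1, -0.5, 80, 0, 0, 0]]]}}

```text
time_s: 4.45
tcp_pos: [0.5166, 0.2147, 0.0792]
ee_rot: [[-0.001, -1.0, -0.002], [-1.0, 0.001, -0.001], [0.001, 0.002, -1.0]]
wrist_force: [1.1, 0.0, -1.2]
gripper_width: 0.154
gripper_force: 29.9
```

Emit:
{"fn": "servo_tool", "kwargs": {"commands": [[[1, 0, 0, 4, 0, 0, 0], [1, 0, 0, 8, 0, 0, 0], [1, 0, 0, 10, 0, 0, 0], [1, 0, 0, 11, 0, 0, 0], [1, 0, 0, 11.5, 0, 0, 0]]]}}

```text
time_s: 4.95
tcp_pos: [0.5177, 0.2162, 0.0695]
ee_rot: [[0.0, -1.0, 0.001], [-1.0, -0.0, 0.001], [-0.001, -0.001, -1.0]]
wrist_force: [-0.8, 0.3, -0.8]
gripper_width: 0.146
gripper_force: 29.9
```

Emit:
{"fn": "servo_tool", "kwargs": {"commands": [[[1, 0, 0, 0.3, 0, 0, 0], [1, 0, 0, 0.6, 0, 0, 0], [1, 0, 0, 0.8, 0, 0, 0], [1, 0, 0, 0.8, 0, 0, 0], [1, 0, 0, 0.8, 0, 0, 0]]]}}

```text
time_s: 5.45
tcp_pos: [0.5178, 0.2162, 0.0687]
ee_rot: [[0.0, -1.0, 0.001], [-1.0, -0.0, 0.0], [-0.0, -0.001, -1.0]]
wrist_force: [0.4, -0.4, 1.8]
gripper_width: 0.15
gripper_force: 29.9
```

Emit:
{"fn": "servo_tool", "kwargs": {"commands": [[[0.7, 0, 0, 0, 0, 0, 0], [0.6, 0, 0, 0, 0, 0, 0], [0.5, 0, 0, 0, 0, 0, 0], [0.5, 0, 0, 0, 0, 0, 0], [0.5, 0, 0, 0, 0, 0, 0]]]}}

```text
time_s: 5.95
tcp_pos: [0.5174, 0.216, 0.0681]
ee_rot: [[-0.0, -1.0, -0.0], [-1.0, 0.0, -0.0], [0.0, 0.0, -1.0]]
wrist_force: [-1.0, -0.9, -0.7]
gripper_width: 0.47
gripper_force: 0.0
```

Emit:
{"fn": "servo_tool", "kwargs": {"commands": [[[0.5, 0, 0, -15, 0, 0, 0], [0.5, 0, 0, -45, 0, 0, 0], [0.5, 0, 0, -85, 0, 0, 0], [0, 0, 0, -120, 0, 0, 0], [0, 0, 0, -140, 0, 0, 0]]]}}

```text
time_s: 6.45
tcp_pos: [0.5185, 0.2166, 0.2117]
ee_rot: [[0.0, -1.0, 0.004], [-1.0, -0.0, 0.003], [-0.003, -0.004, -1.0]]
wrist_force: [1.1, 0.3, 0.3]
gripper_width: 0.604
gripper_force: 0.0
```

```bash
python3 - <<'E'
from h import *
from station import r
d={n:r.capture(n) for n in("scene","side")}
pickle.dump(d,open('c4.pkl','wb'))
def crop(n,u,v):
    return cv2.resize(d[n]["pixels"][v-25:v+25,u-25:u+25,::-1],None,fx=8,fy=8,interpolation=cv2.INTER_CUBIC)
cv2.imwrite('pics/d.png',np.vstack([np.hstack([crop('scene',307,165),crop('side',216,187)])]))
s=r.sense();print(s['tcp_pos'],s['joints'],s['gripper_width'],s['time_s'],s['wrist_force'])
E
```

```text
[0.51909756 0.2170306  0.21200858] [ 3.92173510e+01  1.67302217e+01 -1.06937363e+01  5.73927846e-02
 -6.21291323e+01 -3.92166219e+01] 0.6857986684863766 6.55 [-0.16891823 -0.56557071 -0.17115821]
```

View pics/d.png

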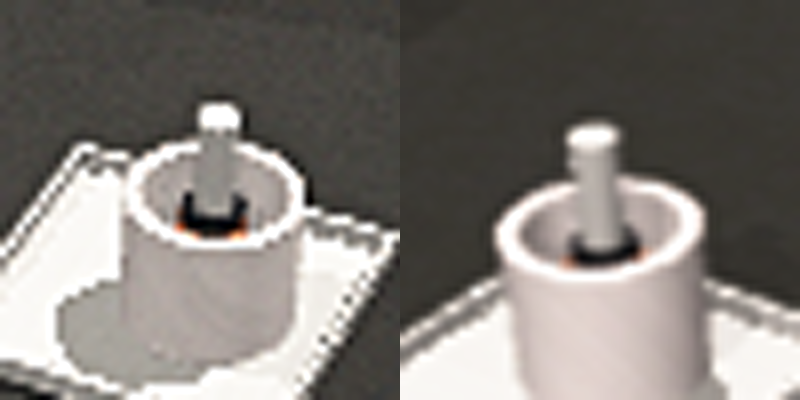

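Unit stands upright and centred in the can: shaft tip at (220,115) in scene crop and (593,135) in side crop. Next I refine the lying can's pose and work out the tilted (45°) grasp.

```bash
cat >> h.py <<'E'
from scipy.spatial.transform import Rotation as Ro
def rel(s,P,R):
    R0=s["ee_rot"];return np.round(R0.T@(np.asarray(P)-s["tcp_pos"])*1000,1),np.round(Ro.from_matrix(R0.T@R).as_rotvec(),3)
def pose(G,yaw,phi):
    a=np.array([np.cos(yaw),np.sin(yaw),0]);z=np.array([0,0,-1.]);x=-a
    R=np.c_[x,np.cross(z,x),z]@Ro.from_rotvec([0,phi,0]).as_matrix()
    return np.asarray(G)+.008*R[:,2],R
E
python3 - <<'E'
from h import *
from station import r as rb
d=pickle.load(open('c0.pkl','rb'))
sc=np.array([-396+0,0]);O=[]
O.append((d['scene'],np.array([[497,98],[628,33],[695,178],[572,237]])-[396,0],[117,218]))
O.append((d['side'],np.array([[445,420],[447,432],[543,572],[585,600],[742,452],[720,425]])-[396,300],[285,301]))
t=np.linspace(0,2*np.pi,72)
def f(p):
    x,y,z,yaw=p;a=np.array([np.cos(yaw),np.sin(yaw),0]);b=np.array([-a[1],a[0],0]);o=[]
    P=np.array([[x,y,z]+a*q+.03*(b*np.cos(i)+np.array([0,0,1])*np.sin(i)) for q in(-.025,.025) for i in t])
    for c,h,of in O:
        h=h/6-.5+of
        hull=cv2.convexHull(np.array([proj(c,X) for X in P],np.float32))
        o+=[cv2.pointPolygonTest(hull,(float(q[0]),float(q[1])),True) for q in h]
    return np.array(o)
q=least_squares(f,[.46,-.227,.038,1.41],diff_step=1e-3);print(q.x,np.round(q.fun,1))
# masks with a second threshold, from newest pictures
d=pickle.load(open('c4.pkl','rb'));obs=[]
for n,u,v in(('scene',150,243),('side',318,326)):
    c=d[n];g=c["pixels"].astype(int).min(2);m=np.zeros(g.shape,np.uint8);m[v-40:v+40,u-40:u+40]=(g>135)[v-40:v+40,u-40:u+40]
    m=cv2.morphologyEx(m,cv2.MORPH_OPEN,np.ones((5,5)));k,l,st,_=cv2.connectedComponentsWithStats(m);print(n,st[1:])
s=rb.sense()
G=np.array([q.x[0],q.x[1],.12]);print(rel(s,*pose(G,q.x[3],-np.pi/4)))
E
```

```text
[ 0.46017012 -0.2277269   0.03827125  1.41553532] [-0.2 -0.   0.2 -0.2  0.1  0.1  0.6  0.3  0.1  0.9]
scene [[135 224  31  31 676]]
side [[ 293  300   49   51 1697]]
(array([439.6,  58.9,  95.4]), array([ 0.055, -0.779,  0.15 ]))
```

Emit:
{"fn": "servo_tool", "kwargs": {"commands": [[[0, 25, 4, 0, 0, 0, 0], [0, 70, 10, 0, 0, 0, 0], [0, 115, 16, 0, 0, 0, 0], [0, 160, 22, 0, 0, 0, 0], [0, 205, 28, 0, 0, 0, 0]]]}}

```text
time_s: 7.05
tcp_pos: [0.4882, 0.0094, 0.207]
ee_rot: [[0.001, -1.0, -0.002], [-1.0, -0.001, -0.0], [0.0, 0.002, -1.0]]
wrist_force: [0.9, 0.4, 0.5]
gripper_width: 0.99
gripper_force: 0.0
```

Emit:
{"fn": "servo_tool", "kwargs": {"commands": [[[0, 45, 6, 0, 0, 0, 0], [0, 90, 12, 0, 0, 0, 0], [0, 135, 18, 0, 0, 0, 0], [0, 180, 24, 0, 0, 0, 0], [0, 225, 30, 0, 0, 0, 0]]]}}

```text
time_s: 7.55
tcp_pos: [0.4582, -0.2155, 0.207]
ee_rot: [[-0.0, -1.0, -0.002], [-1.0, 0.0, 0.001], [-0.001, 0.002, -1.0]]
wrist_force: [0.6, 0.5, -0.3]
gripper_width: 0.997
gripper_force: 0.0
```

Emit:
{"fn": "servo_tool", "kwargs": {"commands": [[[0, 0, 0, 0, 0.01, -0.14, 0.03], [0, 0, 0, 0, 0.02, -0.28, 0.05], [0, 0, 0, 0, 0.03, -0.42, 0.08], [0, 0, 0, 0, 0.04, -0.56, 0.11], [0, 0, 0, 0, 0.05, -0.7, 0.135]]]}}

```text
time_s: 8.05
tcp_pos: [0.4597, -0.2142, 0.2079]
ee_rot: [[-0.108, -0.99, 0.093], [-0.752, 0.142, 0.643], [-0.65, -0.001, -0.76]]
wrist_force: [0.8, 0.5, -0.1]
gripper_width: 0.998
gripper_force: 0.0
```

```bash
python3 - <<'E'
from h import *
from station import r
s=r.sense();print(s['time_s'],s['tcp_pos'],s['joints'],s['wrist_force'])
print(rel(s,*pose([.4597,-.2307,.11],1.4155,-np.pi/4)))
E
```

```text
8.05 [ 0.45968754 -0.21421837  0.20786897] [-30.6281456   23.23084004   1.21793821 -36.99015901 -86.82251823
  30.91241936] [ 0.75479476  0.45228334 -0.07787866]
(array([75.4, -2.4, 71.8]), array([ 0.008, -0.078,  0.01 ]))
```

Emit:
{"fn": "servo_tool", "kwargs": {"commands": [[[0, 20, -1, 20, 0.004, -0.04, 0.005], [0, 40, -1, 40, 0.008, -0.078, 0.01], [0, 60, -2, 57, 0.008, -0.078, 0.01], [0, 75, -2, 71, 0.008, -0.078, 0.01], [0, 75, -2, 71, 0.008, -0.078, 0.01]]]}}

```text
time_s: 8.55
tcp_pos: [0.4583, -0.2246, 0.1022]
ee_rot: [[-0.115, -0.988, 0.103], [-0.7, 0.154, 0.698], [-0.705, 0.008, -0.709]]
wrist_force: [-0.8, 0.1, 0.8]
gripper_width: 1.001
gripper_force: 0.0
```

```bash
python3 - <<'E'
from h import *
from station import r
d={n:r.capture(n) for n in("scene","side")}
def crop(n,u,v):
    return cv2.resize(d[n]["pixels"][v-50:v+50,u-50:u+50,::-1],None,fx=4,fy=4,interpolation=cv2.INTER_CUBIC)
cv2.imwrite('pics/e.png',np.hstack([crop('scene',150,230),crop('side',318,310)]))
s=r.sense();print(s['time_s'],s['tcp_pos'],s['joints'],s['wrist_force'])
print(rel(s,*pose([.4597,-.2307,.0383],1.4155,-np.pi/4)))
E
```

```text
8.65 [ 0.4599441  -0.22545487  0.10555228] [-33.56197378  32.46525445  -1.55557613 -40.20132478 -81.17987794
  40.3516083 ] [ 0.08259125 -0.39501671  0.01646227]
(array([50.9, -0.6, 52.2]), array([ 0.002, -0.006,  0.001]))
```

View pics/e.png

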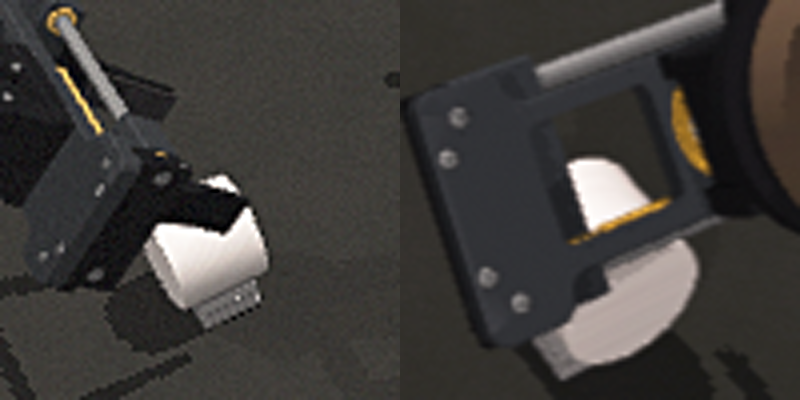

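Both crops show the tilted fingers straddling the lying can, centred above its side (scene (215,210)). Descend and grip.

Emit:
{"fn": "servo_tool", "kwargs": {"commands": [[[0, 12, 0, 12, 0, 0, 0], [0, 26, 0, 26, 0, 0, 0], [0, 38, -0.5, 39, 0, 0, 0], [0, 48, -0.5, 49, 0, 0, 0], [0, 51, -0.5, 52, 0, 0, 0]]]}}

```text
time_s: 9.15
tcp_pos: [0.4595, -0.2247, 0.0305]
ee_rot: [[-0.112, -0.988, 0.105], [-0.701, 0.153, 0.696], [-0.704, 0.004, -0.71]]
wrist_force: [0.1, 0.7, -0.4]
gripper_width: 1.001
gripper_force: 0.0
```

Emit:
{"fn": "servo_tool", "kwargs": {"commands": [[[0.1, 0, 0, 0, 0, 0, 0], [0.2, 0, 0, 0, 0, 0, 0], [0.25, 0, 0, 0, 0, 0, 0], [0.28, 0, 0, 0, 0, 0, 0], [0.3, 0, 0, 0, 0, 0, 0]]]}}

```text
time_s: 9.65
tcp_pos: [0.4606, -0.2256, 0.0333]
ee_rot: [[-0.109, -0.988, 0.108], [-0.703, 0.153, 0.694], [-0.702, -0.001, -0.712]]
wrist_force: [-0.0, 0.4, -0.0]
gripper_width: 0.725
gripper_force: 0.0
```

Emit:
{"fn": "servo_tool", "kwargs": {"commands": [[[0.5, 0, 0, 0, 0, 0, 0], [0.7, 0, 0, 0, 0, 0, 0], [0.7, 0, 0, 0, 0, 0, 0], [0.7, 0, 0, 0, 0, 0, 0], [0.7, 0, 0, 0, 0, 0, 0]]]}}

```text
time_s: 10.15
tcp_pos: [0.4609, -0.2256, 0.0332]
ee_rot: [[-0.108, -0.988, 0.108], [-0.703, 0.153, 0.694], [-0.703, -0.001, -0.712]]
wrist_force: [1.8, -0.9, 4.8]
gripper_width: 0.691
gripper_force: 29.7
```

```bash
python3 - <<'E'
from h import *
from station import r
s=r.sense();print(s['time_s'],s['tcp_pos'],s['ee_rot'],s['wrist_force'],s['moment'],s['gripper_width'],s['gripper_force'])
print(rel(s,*pose([.4597,-.2307,.0383],1.4155,-np.pi/4)))
E
```

```text
10.15 [ 0.46087916 -0.22563833  0.03323198] [[-1.08362642e-01 -9.88197137e-01  1.08277218e-01]
 [-7.03250306e-01  1.53184787e-01  6.94243062e-01]
 [-7.02635429e-01 -9.15974731e-04 -7.11549447e-01]] [ 1.83094157 -0.89496087  4.82348573] [-0.81843872 -0.28529403 -0.35985118] 0.6910140394667953 29.741461766097927
(array([0.1, 0.4, 0.8]), array([ 0.   , -0.006,  0.002]))
```

Emit:
{"fn": "servo_tool", "kwargs": {"commands": [[[0.7, -4, 0, -4, 0, 0, 0], [0.7, -15, 0, -15, 0, 0, 0], [0.7, -35, 0, -35, 0, 0, 0], [0.7, -60, 0, -61, 0, 0, 0], [0.7, -80, 0, -81, 0, 0, 0]]]}}

```text
time_s: 10.65
tcp_pos: [0.4601, -0.2257, 0.1489]
ee_rot: [[-0.109, -0.988, 0.107], [-0.704, 0.153, 0.694], [-0.702, -0.0, -0.712]]
wrist_force: [0.8, -0.3, -1.7]
gripper_width: 0.693
gripper_force: 29.8
```

Emit:
{"fn": "servo_tool", "kwargs": {"commands": [[[0.7, -20, 0, -20, 0, 0, 0], [0.7, -35, 0, -35, 0, 0, 0], [0.7, -42, 0, -42, 0, 0, 0], [0.7, -42, 0, -42, 0, 0, 0], [0.7, -42, 0, -42, 0, 0, 0]]]}}

```text
time_s: 11.15
tcp_pos: [0.4599, -0.2247, 0.2053]
ee_rot: [[-0.11, -0.988, 0.107], [-0.702, 0.153, 0.695], [-0.703, 0.002, -0.711]]
wrist_force: [-0.1, 0.2, -1.7]
gripper_width: 0.688
gripper_force: 29.8
```

```bash
python3 - <<'E'
from h import *
from station import r
s=r.sense();print(s['time_s'],s['tcp_pos'],s['ee_rot'],s['wrist_force'],s['moment'],s['gripper_width'],s['gripper_force'],s['joints'])
for yaw in(1.4155,1.1,.8): print(yaw,rel(s,*pose([.5166,.2153,.2],yaw,np.pi/4)))
E
```

```text
11.15 [ 0.45993862 -0.22468648  0.20529304] [[-0.11039219 -0.98816339  0.10652079]
 [-0.7022468   0.15339277  0.69521226]
 [-0.70332282  0.00194212 -0.71086795]] [-0.1319      0.16978669 -1.67822944] [-1.73360746  0.28948514 -0.02276898] 0.6883341661158934 29.821184605527264 [-33.4259858   25.52219894   3.1351996  -39.70993609 -90.06633646
  32.70836101]
1.4155 (array([-303.5,   11.5,  315.7]), array([2.000e-03, 1.565e+00, 1.000e-03]))
1.1 (array([-303.7,   13.2,  315.9]), array([1.000e-03, 1.551e+00, 3.510e-01]))
0.8 (array([-304.2,   14.8,  316.5]), array([0.   , 1.511, 0.683]))
```

```bash
python3 - <<'E'
from h import *
from station import r
s=r.sense()
Gs=[([.4597,-.2307,.2],-45),([.475,-.08,.215],-8.5),([.497,.08,.215],28),([.5166,.2153,.2],45)]
ps=[pose(G,1.4155,np.radians(p)) for G,p in Gs]
for (P,R),(P2,R2) in zip(ps,ps[1:]): print(rel({"tcp_pos":P,"ee_rot":R},P2,R2))
E
```

```text
(array([-112.8,    8.2,   94.8]), array([-0.   ,  0.637,  0.   ]))
(array([-154.9,    3. ,   22.3]), array([ 0.   ,  0.637, -0.   ]))
(array([-125.4,    1.6,  -51.3]), array([-0.   ,  0.297, -0.   ]))
```

Emit:
{"fn": "servo_tool", "kwargs": {"commands": [[[0.7, -16, 1, 14, 0, 0.08, 0], [0.7, -40, 3, 34, 0, 0.22, 0], [0.7, -64, 5, 54, 0, 0.36, 0], [0.7, -89, 7, 75, 0, 0.5, 0], [0.7, -113, 8, 95, 0, 0.637, 0]]]}}

```text
time_s: 11.65
tcp_pos: [0.4747, -0.0773, 0.2174]
ee_rot: [[-0.152, -0.988, 0.021], [-0.979, 0.154, 0.135], [-0.137, 0.0, -0.991]]
wrist_force: [1.5, -0.6, -2.4]
gripper_width: 0.691
gripper_force: 29.8
```

Emit:
{"fn": "servo_tool", "kwargs": {"commands": [[[0.7, -31, 1, 5, 0, 0.13, 0], [0.7, -62, 1, 9, 0, 0.26, 0], [0.7, -93, 2, 13, 0, 0.39, 0], [0.7, -124, 3, 18, 0, 0.51, 0], [0.7, -155, 3, 22, 0, 0.637, 0]]]}}

```text
time_s: 12.15
tcp_pos: [0.4952, 0.0779, 0.2172]
ee_rot: [[-0.133, -0.988, -0.074], [-0.867, 0.152, -0.475], [0.481, 0.001, -0.877]]
wrist_force: [0.5, -0.5, -2.6]
gripper_width: 0.69
gripper_force: 29.8
```

Emit:
{"fn": "servo_tool", "kwargs": {"commands": [[[0.7, -35, 0, -14, 0, 0.1, 0], [0.7, -70, 1, -28, 0, 0.2, 0], [0.7, -105, 1, -43, 0, 0.27, 0], [0.7, -125, 2, -51, 0, 0.297, 0], [0.7, -125, 2, -51, 0, 0.297, 0]]]}}

```text
time_s: 12.65
tcp_pos: [0.5145, 0.2126, 0.1993]
ee_rot: [[-0.102, -0.989, -0.11], [-0.692, 0.149, -0.706], [0.715, 0.004, -0.699]]
wrist_force: [-0.2, -0.2, -1.6]
gripper_width: 0.689
gripper_force: 29.8
```

```bash
python3 - <<'E'
from h import *
from station import r
d={n:r.capture(n) for n in("scene","side")}
pickle.dump(d,open('c5.pkl','wb'))
def crop(n,u,v):
    return cv2.resize(d[n]["pixels"][v-50:v+50,u-33:u+34,::-1],None,fx=6,fy=6,interpolation=cv2.INTER_CUBIC)
cv2.imwrite('pics/f.png',np.hstack([crop('scene',307,140),crop('side',210,160)])[:, :])
s=r.sense();print(s['time_s'],s['tcp_pos'],s['ee_rot'],s['wrist_force'],s['moment'],s['gripper_width'],s['joints'])
print(rel(s,*pose([.5166,.2153,.2],1.4155,np.pi/4)))
for n in d: print(n,proj(d[n],[.5166,.2153,.2-.0285]),proj(d[n],[.5166,.2153,.053]))
E
```

```text
12.75 [0.51411969 0.20960604 0.20153056] [[-0.10481772 -0.98823822 -0.11134837]
 [-0.69253579  0.15288842 -0.70499596]
 [ 0.71372783  0.00321666 -0.70041576]] [-1.21081786 -0.84653775 -1.46649928] [ 1.71477464 -0.22312695  0.02047328] 0.6936082590228202 [ 49.83468644  33.29573526  -6.45456324  21.69797577 -91.23493225
 -66.27249123]
(array([-5.4, -1.6,  4.8]), array([ 0.001, -0.009,  0.004]))
scene [310.73915507 124.85609311] [307.85076494 163.64489851]
side [210.32002649 143.64037503] [215.63333356 189.89714357]
```

View pics/f.png

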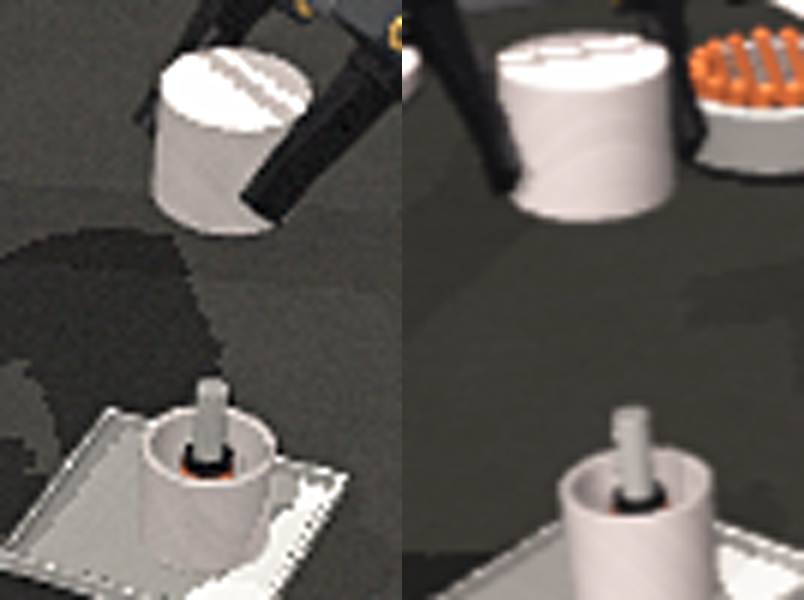

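Scene crop: the cover hangs mouth-down, top ellipse x 158–312, y 47–130, bottom at y 232. Side crop: top ellipse x 94–270, y 30–118, bottom y 219, no visible lean. The base can and unit below are undisturbed.

```bash
cat >> h.py <<'E'
t_=np.linspace(0,2*np.pi,120,endpoint=False)
def canhull(c,p):  # p: mouth centre x,y,z and tilt rx,ry; body 50 mm upward
    R=Ro.from_rotvec([p[3],p[4],0]).as_matrix()
    P=[np.array(p[:3])+R@np.array([.03*np.cos(i),.03*np.sin(i),h]) for h in(0,.05) for i in t_]
    return cv2.convexHull(np.array([proj(c,X) for X in P],np.float32))
def fitcan(O,p0,free):
    def full(q): p=np.array(p0,float);p[free]=q;return p
    def f(q): return np.array([cv2.pointPolygonTest(canhull(c,full(q)),(float(x[0]),float(x[1])),True) for c,h in O for x in h])
    s=least_squares(f,np.array(p0,float)[free],diff_step=1e-3,x_scale=.01,loss='soft_l1');return full(s.x),np.round(s.fun,1)
E
python3 - <<'E'
from h import *
from station import r
d=pickle.load(open('c5.pkl','rb'));s=r.sense()
S=np.array([[158,85],[152,185],[230,232],[200,226],[220,47],[185,57],[312,98]])/6-.5+[274,90]
E=np.array([[94,70],[185,30],[130,41],[240,41],[270,72],[273,180],[240,207],[191,219],[150,212]])/6-.5+[177,110]
O=[(d['scene'],S),(d['side'],E)]
for fr in([0,1,2],[0,1,2,3,4]): print(*fitcan(O,[.516,.215,.17,.001,.001],fr))
print('G',s["tcp_pos"]-.008*s["ee_rot"][:,2])
E
```

```text
[0.51507171 0.21862564 0.17786693 0.001      0.001     ] [-0.2 -0.3  0.4  0.7  0.   0.4 -0.1  0.1  0.4  0.9  1.2 -0.9  0.3  0.6
  0.1  0.9]
[ 0.51411901  0.21703472  0.17796633 -0.04650631  0.03214181] [-0.5  0.4  0.4  0.6  0.   0.6  0.2 -0.  -0.2  0.4  0.9 -0.8  0.3  0.3
 -0.3  0.6]
G [0.51501048 0.21524601 0.20713389]
```

Emit:
{"fn": "servo_tool", "kwargs": {"commands": [[[0.7, -5, -2, 7, 0, 0, 0], [0.7, -18, -2.4, 19, 0, 0, 0], [0.7, -33, -2.4, 34, 0, 0, 0], [0.7, -43, -2.4, 44, 0, 0, 0], [0.7, -43, -2.4, 44, 0, 0, 0]]]}}

```text
time_s: 13.25
tcp_pos: [0.5161, 0.2063, 0.1405]
ee_rot: [[-0.106, -0.988, -0.113], [-0.692, 0.155, -0.705], [0.714, 0.003, -0.7]]
wrist_force: [0.3, -0.6, -1.9]
gripper_width: 0.693
gripper_force: 29.8
```

Emit:
{"fn": "servo_tool", "kwargs": {"commands": [[[0.7, -7, 0, 7, 0, 0, 0], [0.7, -17, 0, 17, 0, 0, 0], [0.7, -27, 0, 27, 0, 0, 0], [0.7, -34, 0, 34, 0, 0, 0], [0.7, -34, 0, 34, 0, 0, 0]]]}}

```text
time_s: 13.75
tcp_pos: [0.5162, 0.2072, 0.0922]
ee_rot: [[-0.106, -0.988, -0.111], [-0.692, 0.153, -0.705], [0.714, 0.003, -0.7]]
wrist_force: [-0.9, 0.1, -1.0]
gripper_width: 0.69
gripper_force: 29.8
```

```bash
python3 - <<'E'
from h import *
from station import r
d={n:r.capture(n) for n in("scene","side")}
pickle.dump(d,open('c6.pkl','wb'))
s=r.sense();print(s['time_s'],s['tcp_pos']-.008*s["ee_rot"][:,2],s['ee_rot'],s['wrist_force'],s['moment'])
# left/right silhouette columns by row, brightness profile
for n,u in(('scene',308),('side',214)):
    c=d[n]
    for h in(.105,.095,.085,.075,.045,.035,.025):
        v=int(round(proj(c,[.5166,.2153,h])[1]))
        row=c["pixels"][v].astype(int).min(1)
        print(n,h,v,row[u-26:u+27].tolist())
E
```

```text
13.85 [0.51785978 0.21358189 0.09940332] [[-1.07063691e-01 -9.88248581e-01 -1.09096783e-01]
 [-6.93836348e-01  1.52854893e-01 -7.03723315e-01]
 [ 7.12129545e-01  3.52097973e-04 -7.02047995e-01]] [-0.21359125  0.27753148 -1.11901649] [ 1.73208035 -0.35784953  0.0350587 ]
scene 0.105 147 [42, 32, 38, 36, 37, 40, 65, 67, 64, 38, 37, 48, 29, 74, 57, 121, 152, 141, 254, 255, 255, 255, 255, 254, 254, 254, 254, 254, 254, 255, 255, 255, 183, 188, 181, 178, 194, 255, 20, 35, 34, 37, 35, 34, 11, 31, 26, 19, 24, 18, 22, 62, 72]
scene 0.095 151 [60, 68, 64, 68, 66, 66, 66, 67, 64, 65, 65, 37, 41, 36, 40, 164, 155, 157, 159, 163, 160, 161, 156, 154, 158, 149, 143, 141, 136, 136, 143, 143, 141, 150, 163, 53, 47, 30, 39, 28, 13, 20, 22, 18, 23, 19, 33, 74, 62, 63, 63, 61, 62]
scene 0.085 154 [62, 63, 64, 60, 60, 66, 62, 62, 65, 63, 67, 65, 64, 30, 65, 168, 155, 161, 161, 160, 159, 163, 161, 156, 160, 157, 159, 163, 159, 160, 160, 163, 96, 25, 22, 35, 26, 19, 26, 19, 28, 23, 22, 29, 44, 67, 64, 65, 60, 65, 64, 67, 64]
scene 0.075 157 [64, 63, 65, 64, 62, 62, 64, 66, 61, 54, 68, 61, 53, 58, 106, 162,
[... 2045 characters left out ...]
7, 27, 35, 104, 173, 173, 138, 122, 128, 139, 147, 135, 74, 28, 55, 83, 78, 56, 32, 12, 28, 114, 155, 164, 179, 184, 158, 127, 91, 56, 44, 45, 47, 47, 46, 45, 46, 46, 45, 46, 45]
side 0.035 196 [31, 30, 30, 29, 31, 29, 29, 28, 28, 28, 28, 27, 27, 30, 48, 97, 155, 180, 190, 195, 202, 212, 217, 215, 211, 209, 210, 213, 218, 219, 213, 206, 196, 187, 179, 172, 163, 150, 138, 127, 113, 75, 50, 44, 43, 43, 45, 45, 45, 45, 46, 47, 46]
side 0.025 200 [29, 30, 29, 28, 27, 27, 25, 34, 78, 141, 135, 123, 119, 119, 140, 151, 155, 170, 184, 194, 198, 204, 208, 207, 207, 209, 208, 207, 206, 201, 198, 195, 191, 189, 184, 176, 167, 156, 142, 128, 114, 111, 121, 128, 129, 131, 135, 166, 181, 156, 99, 59, 45]
```

```bash
python3 - <<'E'
from h import *
d=pickle.load(open('c6.pkl','rb'));sc,si=d['scene'],d['side']
def edge(c,p,v,right):
    h=canhull(c,p)[:,0];L=[]
    for a,b in zip(h,np.roll(h,-1,0)):
        if (a[1]-v)*(b[1]-v)<=0 and a[1]!=b[1]: L.append(a[0]+(v-a[1])/(b[1]-a[1])*(b[0]-a[0]))
    return max(L) if right else min(L)
us,ue=308-26,214-26
B=lambda x,y,z=.003:[x,y,z,0,0]
# base: measured side L/R row196, scene L/R row 172/169 (edge convention: half-level crossing index)
mb=np.array([ue+14.9,ue+40.9,us+14.9,us+37.5])
fb=lambda q:np.array([edge(si,B(*q),196,0),edge(si,B(*q),196,1),edge(sc,B(*q),171,0),edge(sc,B(*q),170,1)])-mb
b=least_squares(fb,[.5166,.2153],diff_step=1e-3,x_scale=.01);print('base',b.x,b.fun)
mc=np.array([ue+39.1,ue+39.1,ue+39.3,us+14.5,us+14.5,us+14.1])
for z in(.066,.070):
    fc=lambda q:np.array([edge(si,B(*q,z),v,1) for v in(174,178,182)]+[edge(sc,B(*q,z),v,0) for v in(151,154,157)])-mc
    c=least_squares(fc,[.5166,.2153],diff_step=1e-3,x_scale=.01);print('cover',z,c.x,c.fun)
E
```

```text
base [0.51697416 0.21808624] [ 0.33219299 -0.33365479 -0.05646362  0.02676392]
cover 0.066 [0.51577879 0.21408827] [-0.30869446  0.06786194  0.24440308  0.02050781 -0.13317871  0.11313477]
cover 0.07 [0.51577881 0.21408829] [-0.30869446  0.06786194  0.24441833  0.02053833 -0.13314819  0.11316528]
```

```bash
cat >> h.py <<'E'
from scipy.ndimage import map_coordinates,gaussian_filter
def edgefit(cams,p0,free,kind,it=12,half=3.):
    """cams: images; kind 'rim' (outer circle at mouth) or 'can' (top circle + bottom near half + hull)."""
    G=[gaussian_filter(c["pixels"].astype(float).mean(2),.7) for c in cams];p=np.array(p0,float)
    offs=np.arange(-half,half+.01,.1)
    def pts(c,p):
        R=Ro.from_rotvec([p[3],p[4],0]).as_matrix();cam=-c["R"].T@c["t"]
        ring=lambda h:[p[:3]+R@np.array([.03*np.cos(i),.03*np.sin(i),h]) for i in t_]
        if kind=='rim': return np.array([proj(c,X) for X in ring(0)])
        near=[X for X in ring(0) if (X-p[:3])@(cam-p[:3])>0.005*np.linalg.norm(cam-p[:3])*.5]
        return np.array([proj(c,X) for X in ring(.05)+near])
    for k in range(it):
        M=[];N=[];
        for c,g in zip(cams,G):
            q=pts(c,p);n_=[]
            cen=q.mean(0)
            # normals by ring tangents
            tan=np.gradient(q,axis=0);nn=np.c_[-tan[:,1],tan[:,0]];nn/=np.linalg.norm(nn,axis=1)[:,None]+1e-9
            S=np.array([map_coordinates(g,[q[:,1]+o*nn[:,1],q[:,0]+o*nn[:,0]],order=1) for o in offs])
            D=np.abs(S[10:]-S[:-10]);oc=(offs[10:]+offs[:-10])/2
            D=D*np.exp(-(oc[:,None]/2)**2);j=D.argmax(0);ok=(D.max(0)>12)
            M.append((q+oc[j][:,None]*nn,ok));N.append(nn)
        def f(x):
            pp=p.copy();pp[free]=x;o=[]
            for c,(m,ok),n in zip(cams,M,N):
                q=pts(c,pp)
                if len(q)!=len(m): q=np.vstack([q,np.repeat(q[-1:],max(0,len(m)-len(q)),0)])[:len(m)]
                o.append((((q-m)*n).sum(1))[ok])
            return np.concatenate(o)
        s=least_squares(f,p[free],diff_step=1e-4,x_scale=.01,loss='soft_l1',f_scale=.3);p[free]=s.x
    return p,np.median(np.abs(f(s.x))),len(s.fun)
E
cat > m.py <<'E'
from h import *
import sys
np.set_printoptions(precision=4,suppress=True)
d2,d4,d6=[pickle.load(open(f'c{i}.pkl','rb')) for i in(2,4,6)]
print('base c4',edgefit([d4['scene'],d4['side']],[.5166,.2153,.053,1e-4,1e-4],[0,1,2],'rim'))
print('base c4 z fixed',edgefit([d4['scene'],d4['side']],[.5166,.2153,.053,1e-4,1e-4],[0,1],'rim'))
print('base c3',edgefit([pickle.load(open('c3.pkl','rb'))[k] for k in('scene','side')],[.5166,.2153,.053,1e-4,1e-4],[0,1,2],'rim'))
c=[d6['scene'],d6['side']]
for fr in([0,1,2],[0,1,2,3,4]): print('cover',edgefit(c,[.5166,.2153,.069,1e-4,1e-4],fr,'can'))
top=edgefit(c,[.5166,.2153,.119,1e-4,1e-4],[0,1,2],'rim');print('cover top',top)
E
python3 m.py
```

```text
base c4 (array([0.5173, 0.2171, 0.0531, 0.0001, 0.0001]), np.float64(0.3018117736539052), 234)
base c4 z fixed (array([0.5173, 0.2172, 0.053 , 0.0001, 0.0001]), np.float64(0.2998786597680488), 234)
base c3 (array([0.5172, 0.2162, 0.0531, 0.0001, 0.0001]), np.float64(0.20154082953822405), 225)
cover (array([0.5173, 0.2125, 0.0698, 0.0001, 0.0001]), np.float64(0.2039886549948318), 333)
cover (array([0.5158, 0.2128, 0.0698, 0.0058, 0.0353]), np.float64(0.19986985071671642), 334)
cover top (array([0.5175, 0.2128, 0.1193, 0.0001, 0.0001]), np.float64(0.19626076158757366), 240)
```

Emit:
{"fn": "servo_tool", "kwargs": {"commands": [[[0.7, -2, 0.6, -1.5, 0, 0, 0], [0.7, -3, 0.6, -3, 0, 0, 0], [0.7, -7, 0.6, 1, 0, 0, 0], [0.7, -11, 0.6, 5.6, 0, 0, 0], [0.7, -11.3, 0.6, 5.6, 0, 0, 0]]]}}

```text
time_s: 14.35
tcp_pos: [0.5163, 0.2113, 0.081]
ee_rot: [[-0.107, -0.988, -0.111], [-0.693, 0.154, -0.704], [0.713, 0.002, -0.701]]
wrist_force: [-0.5, -0.8, -1.9]
gripper_width: 0.688
gripper_force: 29.8
```

Emit:
{"fn": "servo_tool", "kwargs": {"commands": [[[0.7, 0, 0, 0, 0, 0, 0], [0.7, 0, 0, 0, 0, 0, 0], [0.7, 0, 0, 0, 0, 0, 0], [0.7, 0, 0, 0, 0, 0, 0], [0.7, 0, 0, 0, 0, 0, 0]]]}}

```text
time_s: 14.85
tcp_pos: [0.517, 0.2119, 0.0821]
ee_rot: [[-0.108, -0.988, -0.109], [-0.694, 0.153, -0.703], [0.711, 0.0, -0.703]]
wrist_force: [0.3, -0.5, -2.3]
gripper_width: 0.696
gripper_force: 29.8
```

```bash
cat > m2.py <<'E'
from h import *
from station import r
import sys
np.set_printoptions(precision=4,suppress=True)
c=[r.capture(n) for n in("scene","side")];z=float(sys.argv[1])
s=r.sense();print(s['time_s'],s['tcp_pos']-.008*s["ee_rot"][:,2],s['ee_rot'][2],s['wrist_force'],s['moment'])
for fr in([0,1,2],[0,1,2,3,4]): print('cover',edgefit(c,[.517,.216,z,1e-4,1e-4],fr,'can'))
print('top',edgefit(c,[.517,.216,z+.05,1e-4,1e-4],[0,1,2],'rim'))
E
python3 m2.py .058
```

```text
14.95 [0.5178 0.2175 0.0877] [ 0.7115  0.0002 -0.7027] [ 0.2242 -0.2872 -1.7959] [ 1.7045 -0.2832  0.0103]
cover (array([0.5177, 0.217 , 0.0585, 0.0001, 0.0001]), np.float64(0.295973344673625), 340)
cover (array([ 0.5162,  0.2167,  0.0585, -0.0022,  0.0336]), np.float64(0.20012203957839791), 338)
top (array([0.5176, 0.2174, 0.1082, 0.0001, 0.0001]), np.float64(0.19973102349882282), 240)
```

Emit:
{"fn": "servo_tool", "kwargs": {"commands": [[[0.7, -1, 0, 1, 0, 0, 0], [0.7, -2, 0, 2, 0, 0, 0], [0.7, -2.6, 0, 2.6, 0, 0, 0], [0.7, -3, 0, 3, 0, 0, 0], [0.7, -3.2, 0, 3.2, 0, 0, 0]]]}}

```text
time_s: 15.45
tcp_pos: [0.5169, 0.2118, 0.0774]
ee_rot: [[-0.107, -0.988, -0.109], [-0.694, 0.153, -0.703], [0.712, 0.0, -0.702]]
wrist_force: [0.5, -0.3, -2.7]
gripper_width: 0.692
gripper_force: 29.8
```

Emit:
{"fn": "servo_tool", "kwargs": {"commands": [[[0.7, -0.15, 0, 0.15, 0, 0, 0], [0.7, -0.3, 0, 0.3, 0, 0, 0], [0.7, -0.4, 0, 0.4, 0, 0, 0], [0.7, -0.4, 0, 0.4, 0, 0, 0], [0.7, -0.4, 0, 0.4, 0, 0, 0]]]}}

```text
time_s: 15.95
tcp_pos: [0.5169, 0.2118, 0.0769]
ee_rot: [[-0.107, -0.988, -0.109], [-0.694, 0.153, -0.703], [0.712, 0.0, -0.703]]
wrist_force: [1.0, 0.8, -2.6]
gripper_width: 0.693
gripper_force: 29.8
```

Emit:
{"fn": "servo_tool", "kwargs": {"commands": [[[0.7, -0.15, 0, 0.15, 0, 0, 0], [0.7, -0.3, 0, 0.3, 0, 0, 0], [0.7, -0.4, 0, 0.4, 0, 0, 0], [0.7, -0.4, 0, 0.4, 0, 0, 0], [0.7, -0.4, 0, 0.4, 0, 0, 0]]]}}

```text
time_s: 16.45
tcp_pos: [0.5169, 0.2119, 0.0767]
ee_rot: [[-0.107, -0.988, -0.109], [-0.694, 0.153, -0.703], [0.712, 0.0, -0.702]]
wrist_force: [-0.2, 1.1, -0.2]
gripper_width: 0.693
gripper_force: 29.8
```

Emit:
{"fn": "servo_tool", "kwargs": {"commands": [[[0.7, -0.1, 0, 0.1, 0, 0, 0], [0.7, -0.2, 0, 0.2, 0, 0, 0], [0.7, -0.3, 0, 0.3, 0, 0, 0], [0.7, -0.3, 0, 0.3, 0, 0, 0], [0.7, -0.3, 0, 0.3, 0, 0, 0]]]}}

```text
time_s: 16.95
tcp_pos: [0.517, 0.2118, 0.0765]
ee_rot: [[-0.108, -0.988, -0.109], [-0.694, 0.153, -0.704], [0.712, -0.0, -0.702]]
wrist_force: [-0.4, 0.9, 4.8]
gripper_width: 0.691
gripper_force: 29.7
```

Emit:
{"fn": "servo_tool", "kwargs": {"commands": [[[0.7, 0, 0, 0, 0, 0, 0], [0.7, 0, 0, 0, 0, 0, 0], [0.7, 0, 0, 0, 0, 0, 0], [0.7, 0, 0, 0, 0, 0, 0], [0.7, 0, 0, 0, 0, 0, 0]]]}}

```text
time_s: 17.45
tcp_pos: [0.5171, 0.2118, 0.0765]
ee_rot: [[-0.108, -0.988, -0.109], [-0.694, 0.153, -0.704], [0.712, -0.0, -0.702]]
wrist_force: [-1.0, 0.5, 6.0]
gripper_width: 0.693
gripper_force: 29.7
```

```bash
python3 m2.py .053
```

```text
17.55 [0.5179 0.2175 0.0821] [ 0.7119 -0.0003 -0.7022] [-1.3081  0.5935  5.2146] [ 0.4962 -0.0479 -0.2022]
cover (array([0.5175, 0.2173, 0.0529, 0.0001, 0.0001]), np.float64(0.20352809844956676), 294)
cover (array([ 0.5162,  0.2172,  0.0529, -0.0028,  0.0297]), np.float64(0.19819753498982604), 295)
top (array([0.5177, 0.2177, 0.1027, 0.0001, 0.0001]), np.float64(0.19893773418288174), 240)
```

Emit:
{"fn": "servo_tool", "kwargs": {"commands": [[[0.7, 0.1, 0, -0.1, 0, 0, 0], [0.7, 0.2, 0, -0.2, 0, 0, 0], [0.7, 0.2, 0, -0.2, 0, 0, 0], [0.7, 0.2, 0, -0.2, 0, 0, 0], [0.7, 0.2, 0, -0.2, 0, 0, 0]]]}}

```text
time_s: 18.05
tcp_pos: [0.517, 0.2118, 0.0765]
ee_rot: [[-0.108, -0.988, -0.109], [-0.694, 0.153, -0.703], [0.712, -0.0, -0.702]]
wrist_force: [-0.8, 1.3, 5.4]
gripper_width: 0.692
gripper_force: 29.7
```

Emit:
{"fn": "servo_tool", "kwargs": {"commands": [[[0.27, 0.2, 0, -0.2, 0, 0, 0], [0.2, 0, 0, 0, 0, 0, 0], [0.1, 0, 0, 0, 0, 0, 0], [0, 0, 0, 0, 0, 0, 0], [0, 0, 0, 0, 0, 0, 0]]]}}

```text
time_s: 18.55
tcp_pos: [0.5169, 0.2118, 0.0759]
ee_rot: [[-0.107, -0.988, -0.109], [-0.694, 0.153, -0.703], [0.712, 0.001, -0.703]]
wrist_force: [0.5, 0.2, -0.5]
gripper_width: 0.963
gripper_force: 0.0
```

Emit:
{"fn": "servo_tool", "kwargs": {"commands": [[[0, 0, 0, 0, 0, 0, 0], [0, 0, 0, 0, 0, 0, 0], [0, 0, 0, 0, 0, 0, 0], [0, 0, 0, 0, 0, 0, 0], [0, 0, 0, 0, 0, 0, 0]]]}}

```text
time_s: 19.05
tcp_pos: [0.5169, 0.2119, 0.0762]
ee_rot: [[-0.107, -0.988, -0.109], [-0.694, 0.153, -0.703], [0.712, 0.0, -0.703]]
wrist_force: [-0.1, -0.7, -0.3]
gripper_width: 0.998
gripper_force: 0.0
```

```bash
python3 m2.py .053
```

```text
19.15 [0.5178 0.2175 0.0818] [ 0.7116  0.0002 -0.7026] [-0.0387 -0.4482  0.6079] [ 1.4266 -0.2511 -0.0245]
cover (array([0.5163, 0.2182, 0.0516, 0.0001, 0.0001]), np.float64(0.19951209550195165), 276)
cover (array([ 0.517 ,  0.2181,  0.0517, -0.0002, -0.0156]), np.float64(0.19765767533874826), 279)
top (array([0.5161, 0.2185, 0.1015, 0.0001, 0.0001]), np.float64(0.1991353011425839), 240)
```

Emit:
{"fn": "servo_tool", "kwargs": {"commands": [[[0, 0, 0, -10, 0, 0, 0], [0, 0, 0, -35, 0, 0, 0], [0, 0, 0, -70, 0, 0, 0], [0, 0, 0, -110, 0, 0, 0], [0, 0, 0, -140, 0, 0, 0]]]}}

```text
time_s: 19.65
tcp_pos: [0.5327, 0.3125, 0.177]
ee_rot: [[-0.108, -0.988, -0.107], [-0.696, 0.152, -0.702], [0.71, -0.002, -0.704]]
wrist_force: [0.5, 0.5, 0.6]
gripper_width: 1.0
gripper_force: 0.0
```

Emit:
{"fn": "servo_tool", "kwargs": {"commands": [[[0, 0, 0, -20, 0, 0, 0], [0, 0, 0, -30, 0, 0, 0], [0, 0, 0, -30, 0, 0, 0], [0, 0, 0, -30, 0, 0, 0], [0, 0, 0, -30, 0, 0, 0]]]}}

```text
time_s: 20.15
tcp_pos: [0.5351, 0.3303, 0.1948]
ee_rot: [[-0.107, -0.988, -0.111], [-0.693, 0.154, -0.704], [0.713, 0.002, -0.701]]
wrist_force: [-0.6, -0.4, -0.8]
gripper_width: 0.999
gripper_force: 0.0
```

```bash
python3 m2.py .053; python3 - <<'E'
from h import *
from station import r
c=[r.capture(n) for n in("scene","side")]
for z0 in(.051,.053,.055): print(edgefit(c,[.517,.217,z0+.05,1e-4,1e-4],[0,1,2],'rim'))
# lower can's base position: near arc of its bottom outer edge, seen against the tray
for k,cc in enumerate(c):
    u,v=proj(cc,[.517,.217,.05]).astype(int)
    cv2.imwrite(f'pics/end{k}.png',cc["pixels"][v-50:v+50,u-50:u+50,::-1])
    # body columns around the joint: brightness down the near side
    cam=-cc["R"].T@cc["t"];n=cam[:2]-[.5172,.217];n/=np.linalg.norm(n)
    for h in(.08,.07,.06,.055,.052,.045,.03):
        b=np.array([-n[1],n[0]]);q=proj(cc,[.5172+.03*n[0],.217+.03*n[1],h]);print(k,h,np.round(q,1),cc["pixels"][int(round(q[1])),int(round(q[0]))])
E
```

```text
20.25 [0.5362 0.3361 0.2007] [ 0.7127  0.0012 -0.7014] [ 0.5208 -0.5537 -0.3476] [ 1.4632 -0.2453  0.0127]
cover (array([0.5164, 0.2187, 0.0516, 0.0001, 0.0001]), np.float64(0.20032166332483534), 291)
cover (array([ 0.5171,  0.2194,  0.0516,  0.0137, -0.0158]), np.float64(0.19990167717734064), 290)
top (array([0.5161, 0.2189, 0.1017, 0.0001, 0.0001]), np.float64(0.19898514904452042), 240)
(array([5.16065902e-01, 2.18905714e-01, 1.01709700e-01, 1.00000000e-04,
       1.00000000e-04]), np.float64(0.19911760958516048), 240)
(array([5.16068002e-01, 2.18902612e-01, 1.01713471e-01, 1.00000000e-04,
       1.00000000e-04]), np.float64(0.19913238155125204), 240)
(array([5.16068150e-01, 2.18898982e-01, 1.01718776e-01, 1.00000000e-04,
       1.00000000e-04]), np.float64(0.19916315661653766), 240)
0 0.08 [308.6 162.1] [176 165 161]
0 0.07 [308.3 165.2] [171 164 155]
0 0.06 [308.1 168.3] [176 167 162]
0 0.055 [308.  169.9] [166 159 151]
0 0.052 [307.9 170.8] [174 162 158]
0 0.045 [307.7 172.9] [176 168 160]
0 0.03 [307.4 177.4] [169 160 156]
1 0.08 [215.1 185.7] [227 211 205]
1 0.07 [215.5 189.5] [219 203 199]
1 0.06 [216.  193.3] [219 204 200]
1 0.055 [216.2 195.1] [223 208 204]
1 0.052 [216.3 196.2] [231 218 213]
1 0.045 [216.6 198.8] [221 206 200]
1 0.03 [217.2 204.2] [223 208 203]
```

```bash
cat > m3.py <<'E'
from h import *
from station import r
np.set_printoptions(precision=2,suppress=True,linewidth=150)
def sil(c,x,y,h,b):  # silhouette point at height h on side b
    cam=-c["R"].T@c["t"];v=cam[:2]-[x,y];D=np.linalg.norm(v);a=np.arctan2(v[1],v[0])+b*np.arccos(.03/D)
    return np.array([x+.03*np.cos(a),y+.03*np.sin(a),h])
for n in("scene","side"):
    c=r.capture(n);g=c["pixels"].astype(float).mean(2);g=gaussian_filter(g,.6)
    for b in(-1,1):
        out=[]
        for h in np.r_[np.arange(.094,.058,-.004),np.arange(.048,.014,-.004)]:
            q=proj(c,sil(c,.5172,.217,h,b));o=np.arange(-4,4.01,.1)
            S=map_coordinates(g,[np.full(len(o),q[1]),q[0]+o],order=1);D=np.abs(S[10:]-S[:-10])*np.exp(-((o[10:]+o[:-10])/2/2.5)**2)
            j=D.argmax();w=D[max(0,j-5):j+6];out.append((w*((o[10:]+o[:-10])/2)[max(0,j-5):j+6]).sum()/w.sum())
        out=np.array(out);side='left' if q[0]<proj(c,[.5172,.217,.02])[0] else 'right'
        print(n,side,'cover',out[:9],np.median(out[:9]),'base',out[9:],np.median(out[9:]))
E
python3 m3.py
```

```text
scene left cover [ 0.67 -0.07 -0.06  0.01  0.01  0.09  0.18  0.25  0.33] 0.09231990339207795 base [ 0.46  0.61 -0.31 -0.27 -0.18 -0.1  -0.1  -0.03 -0.87] -0.09718800994432449
scene right cover [ 0.27  0.28 -0.27 -0.19 -0.09 -0.    0.1   0.19  0.28] 0.09922488606463513 base [ 0.8  -0.09 -0.04  0.1   0.19  0.27 -0.48 -0.4  -0.3 ] -0.03675768957019369
side left cover [-0.21 -0.39 -0.59 -0.78 -0.69 -0.3  -0.49 -0.67 -0.78] -0.5853361792695212 base [-0.2   0.19 -0.01 -0.08  0.3   0.5   0.32  0.13 -1.08] 0.13062602160689643
side right cover [-1.18 -0.9  -0.51 -0.61 -0.79 -0.88 -0.88 -0.7  -0.42] -0.7851355467333373 base [ 0.08 -0.03 -0.12 -0.2  -0.28 -0.7   0.42 -1.7   1.07] -0.12097227537225996
```

The cover stands, but clean edge measurements put it about 1.5–2 mm off the lower can (−1 in x, +1.5 in y). I'll regrip it and correct that.

Emit:
{"fn": "servo_tool", "kwargs": {"commands": [[[0, 0, 0, 30, 0, 0, 0], [0, 0, 0, 70, 0, 0, 0], [0, 0, 0, 110, 0, 0, 0], [0, 0, 0, 140, 0, 0, 0], [0, 0, 0, 155, 0, 0, 0]]]}}

```text
time_s: 20.95
tcp_pos: [0.5172, 0.2197, 0.0852]
ee_rot: [[-0.107, -0.988, -0.113], [-0.692, 0.155, -0.705], [0.714, 0.003, -0.7]]
wrist_force: [0.7, 0.0, -0.1]
gripper_width: 1.001
gripper_force: 0.0
```

Emit:
{"fn": "servo_tool", "kwargs": {"commands": [[[0, 0, 0, 8, 0, 0, 0], [0, 0, 0, 15, 0, 0, 0], [0, 0, 0, 15, 0, 0, 0], [0, 0, 0, 15, 0, 0, 0], [0.15, 0, 0, 15, 0, 0, 0]]]}}

```text
time_s: 21.45
tcp_pos: [0.5173, 0.2127, 0.0766]
ee_rot: [[-0.108, -0.988, -0.108], [-0.695, 0.152, -0.702], [0.711, -0.001, -0.704]]
wrist_force: [0.2, 0.4, -0.9]
gripper_width: 0.966
gripper_force: 0.0
```

Emit:
{"fn": "servo_tool", "kwargs": {"commands": [[[0.2, 0, 0, 0, 0, 0, 0], [0.25, 0, 0, 0, 0, 0, 0], [0.27, 0, 0, 0, 0, 0, 0], [0.28, 0, 0, 0, 0, 0, 0], [0.29, 0, 0, 0, 0, 0, 0]]]}}

```text
time_s: 21.95
tcp_pos: [0.5169, 0.2119, 0.0762]
ee_rot: [[-0.108, -0.988, -0.109], [-0.694, 0.153, -0.703], [0.712, 0.0, -0.703]]
wrist_force: [0.4, 0.7, 0.3]
gripper_width: 0.718
gripper_force: 0.0
```

Emit:
{"fn": "servo_tool", "kwargs": {"commands": [[[0.31, 0, 0, 0, 0, 0, 0], [0.4, 0, 0, 0, 0, 0, 0], [0.7, 0, 0, 0, 0, 0, 0], [0.7, 0, 0, 0, 0, 0, 0], [0.7, 0, 0, 0, 0, 0, 0]]]}}

```text
time_s: 22.45
tcp_pos: [0.5168, 0.2117, 0.0762]
ee_rot: [[-0.107, -0.988, -0.109], [-0.694, 0.153, -0.703], [0.712, 0.0, -0.702]]
wrist_force: [-1.5, 0.1, 0.7]
gripper_width: 0.694
gripper_force: 30.0
```

```bash
python3 m3.py; python3 m2.py .053
```

```text
scene left cover [ 0.68  0.78 -0.05  0.03  0.03  0.12  0.19  0.25  0.33] 0.18989939819051913 base [ 0.43  0.59  1.29 -0.34 -0.29 -0.29 -1.   -1.   -0.97] -0.29495038209355945
scene right cover [-0.59 -1.39 -2.   -2.4  -3.01 -0.07  1.07  2.19  1.39] -0.590917754611705 base [-0.36 -1.11 -1.86  0.12  0.23  0.39  0.49 -1.38 -1.29] -0.3564070233556637
side left cover [-0.19 -0.37  0.29  0.21  0.87  0.71  1.29  1.28  1.11] 0.7074580919840401 base [ 0.19  0.18 -0.01 -0.08  0.3   0.5   0.32  0.13  0.3 ] 0.1885116455457828
side right cover [-0.89 -0.41 -0.49 -0.58 -0.68 -0.69 -0.13 -0.22 -0.32] -0.49065595686457897 base [ 0.07 -0.21 -0.22 -0.21 -0.29 -1.29  0.42 -1.7  -1.79] -0.21751429073907794
22.65 [0.5177 0.2174 0.0818] [ 0.7117  0.0004 -0.7025] [-0.7562 -0.429   1.0306] [ 1.3904  0.0903 -0.2347]
cover (array([0.5166, 0.2179, 0.0517, 0.0001, 0.0001]), np.float64(0.1991234230254542), 289)
cover (array([ 0.5167,  0.2179,  0.0517,  0.0016, -0.0008]), np.float64(0.19943741034991908), 289)
top (array([0.5168, 0.2183, 0.1016, 0.0001, 0.0001]), np.float64(0.19832859210796105), 240)
```

Emit:
{"fn": "servo_tool", "kwargs": {"commands": [[[0.7, 0.7, 0, -0.7, 0, 0, 0], [0.7, 1.4, 0, -1.4, 0, 0, 0], [0.7, 1.4, 0, -1.4, 0, 0, 0], [0.7, 2.2, -0.8, -0.6, 0, 0, 0], [0.7, 2.2, -0.8, -0.6, 0, 0, 0]]]}}

```text
time_s: 23.15
tcp_pos: [0.5176, 0.2105, 0.0781]
ee_rot: [[-0.108, -0.988, -0.109], [-0.694, 0.153, -0.703], [0.712, 0.0, -0.703]]
wrist_force: [-0.6, 0.4, -1.5]
gripper_width: 0.69
gripper_force: 30.0
```

Emit:
{"fn": "servo_tool", "kwargs": {"commands": [[[0.7, 0, 0, 0, 0, 0, 0], [0.7, -0.4, 0, 0.4, 0, 0, 0], [0.7, -0.8, 0, 0.8, 0, 0, 0], [0.7, -1.1, 0, 1.1, 0, 0, 0], [0.7, -1.1, 0, 1.1, 0, 0, 0]]]}}

```text
time_s: 23.65
tcp_pos: [0.5175, 0.2106, 0.0765]
ee_rot: [[-0.107, -0.988, -0.109], [-0.694, 0.153, -0.703], [0.712, 0.0, -0.702]]
wrist_force: [0.1, -0.1, -2.0]
gripper_width: 0.69
gripper_force: 30.0
```

Emit:
{"fn": "servo_tool", "kwargs": {"commands": [[[0.7, -0.1, 0, 0.1, 0, 0, 0], [0.7, -0.2, 0, 0.2, 0, 0, 0], [0.7, -0.3, 0, 0.3, 0, 0, 0], [0.7, -0.3, 0, 0.3, 0, 0, 0], [0.7, -0.3, 0, 0.3, 0, 0, 0]]]}}

```text
time_s: 24.15
tcp_pos: [0.5175, 0.2106, 0.0762]
ee_rot: [[-0.107, -0.988, -0.109], [-0.694, 0.153, -0.703], [0.712, 0.0, -0.703]]
wrist_force: [-0.0, -0.1, -0.1]
gripper_width: 0.689
gripper_force: 30.0
```

Contact is beginning. Press lightly and hold.

Emit:
{"fn": "servo_tool", "kwargs": {"commands": [[[0.7, -0.1, 0, 0.1, 0, 0, 0], [0.7, -0.2, 0, 0.2, 0, 0, 0], [0.7, -0.3, 0, 0.3, 0, 0, 0], [0.7, -0.3, 0, 0.3, 0, 0, 0], [0.7, -0.3, 0, 0.3, 0, 0, 0]]]}}

```text
time_s: 24.65
tcp_pos: [0.5175, 0.2106, 0.0762]
ee_rot: [[-0.107, -0.988, -0.109], [-0.694, 0.153, -0.703], [0.712, 0.0, -0.702]]
wrist_force: [-0.8, 0.3, 1.5]
gripper_width: 0.688
gripper_force: 30.0
```

Emit:
{"fn": "servo_tool", "kwargs": {"commands": [[[0.7, 0, 0, 0, 0, 0, 0], [0.7, 0, 0, 0, 0, 0, 0], [0.7, 0, 0, 0, 0, 0, 0], [0.7, 0, 0, 0, 0, 0, 0], [0.7, 0, 0, 0, 0, 0, 0]]]}}

```text
time_s: 25.15
tcp_pos: [0.5175, 0.2106, 0.0762]
ee_rot: [[-0.107, -0.988, -0.109], [-0.694, 0.153, -0.703], [0.712, 0.0, -0.702]]
wrist_force: [-0.8, 1.6, 3.6]
gripper_width: 0.69
gripper_force: 30.0
```

Emit:
{"fn": "servo_tool", "kwargs": {"commands": [[[0.7, -0.1, 0, 0.1, 0, 0, 0], [0.7, -0.2, 0, 0.2, 0, 0, 0], [0.7, -0.2, 0, 0.2, 0, 0, 0], [0.7, -0.2, 0, 0.2, 0, 0, 0], [0.7, -0.2, 0, 0.2, 0, 0, 0]]]}}

```text
time_s: 25.65
tcp_pos: [0.5175, 0.2106, 0.0761]
ee_rot: [[-0.107, -0.988, -0.109], [-0.694, 0.153, -0.704], [0.712, -0.0, -0.702]]
wrist_force: [-1.7, 1.7, 5.3]
gripper_width: 0.688
gripper_force: 30.0
```

Emit:
{"fn": "servo_tool", "kwargs": {"commands": [[[0.7, 0, 0, 0, 0, 0, 0], [0.7, 0, 0, 0, 0, 0, 0], [0.7, 0, 0, 0, 0, 0, 0], [0.7, 0.2, 0, -0.2, 0, 0, 0], [0.7, 0.3, 0, -0.3, 0, 0, 0]]]}}

```text
time_s: 26.15
tcp_pos: [0.5175, 0.2106, 0.0761]
ee_rot: [[-0.107, -0.988, -0.109], [-0.694, 0.153, -0.703], [0.712, 0.0, -0.702]]
wrist_force: [-1.5, 0.7, 3.4]
gripper_width: 0.69
gripper_force: 30.0
```

Emit:
{"fn": "servo_tool", "kwargs": {"commands": [[[0.28, 0, 0, 0, 0, 0, 0], [0.2, 0, 0, 0, 0, 0, 0], [0.1, 0, 0, 0, 0, 0, 0], [0, 0, 0, 0, 0, 0, 0], [0, 0, 0, 0, 0, 0, 0]]]}}

```text
time_s: 26.65
tcp_pos: [0.5175, 0.2105, 0.0756]
ee_rot: [[-0.107, -0.988, -0.109], [-0.694, 0.153, -0.703], [0.712, 0.0, -0.703]]
wrist_force: [-0.0, -0.4, -0.3]
gripper_width: 0.964
gripper_force: 0.0
```

Emit:
{"fn": "servo_tool", "kwargs": {"commands": [[[0, 0, 0, 0, 0, 0, 0], [0, 0, 0, -10, 0, 0, 0], [0, 0, 0, -40, 0, 0, 0], [0, 0, 0, -80, 0, 0, 0], [0, 0, 0, -120, 0, 0, 0]]]}}

```text
time_s: 27.15
tcp_pos: [0.5307, 0.2961, 0.1619]
ee_rot: [[-0.107, -0.988, -0.109], [-0.694, 0.153, -0.703], [0.712, 0.0, -0.703]]
wrist_force: [0.3, -0.2, -0.4]
gripper_width: 1.004
gripper_force: 0.0
```

Emit:
{"fn": "servo_tool", "kwargs": {"commands": [[[0, 0, 0, -30, 0, 0, 0], [0, 0, 0, -50, 0, 0, 0], [0, 0, 0, -50, 0, 0, 0], [0, 0, 0, -50, 0, 0, 0], [0, 0, 0, -50, 0, 0, 0]]]}}

```text
time_s: 27.65
tcp_pos: [0.5355, 0.3291, 0.1944]
ee_rot: [[-0.107, -0.988, -0.111], [-0.693, 0.154, -0.704], [0.713, 0.002, -0.701]]
wrist_force: [0.5, -0.7, 0.2]
gripper_width: 0.998
gripper_force: 0.0
```

```bash
python3 m3.py; python3 m2.py .053
```

```text
scene left cover [ 0.67 -0.07 -0.07  0.01  0.02  0.09  0.18  0.25  0.34] 0.09303009158104533 base [ 0.49  0.59 -0.39 -0.28 -0.18 -0.1  -0.1  -0.02  0.  ] -0.09655458329426435
scene right cover [ 0.26  0.45  0.01 -0.18 -0.09  0.01  0.1   0.19  0.28] 0.10371381167053519 base [ 0.83 -0.03  0.09  0.14  0.2   0.26 -0.48 -0.4  -0.3 ] 0.09228904452206502
side left cover [-0.17  0.38  0.29  0.1  -0.08 -0.18  0.47  0.29  0.1 ] 0.10418365660283223 base [-0.1   0.18 -0.01 -0.08  0.2   0.5   0.32  0.13  0.78] 0.18354988338263645
side right cover [-0.22 -0.4  -0.47 -0.3  -0.11 -0.01 -0.1  -0.19 -0.28] -0.21827130988077703 base [-0.11 -0.02 -0.12 -0.2  -0.28 -0.7   0.42 -1.7  -1.78] -0.1994861744372584
27.85 [0.5368 0.335  0.2005] [ 0.7126  0.001  -0.7016] [0.5262 0.3867 0.8275] [ 1.4991 -0.2543 -0.0879]
cover (array([0.5174, 0.2175, 0.0517, 0.0001, 0.0001]), np.float64(0.19970866638476287), 272)
cover (array([0.5175, 0.2185, 0.0517, 0.0202, 0.0004]), np.float64(0.19610796646031944), 271)
top (array([0.5175, 0.2174, 0.1018, 0.0001, 0.0001]), np.float64(0.1994879100145799), 240)
```

The cover now sits within about 0.3 mm of the lower can, standing level, and the lower can hasn't moved. Handing in.

```bash
python3 -c "
from station import r
print(r.finish_job())"
```

```text
the job is handed in; nothing more can be done
None
```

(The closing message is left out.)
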